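# Close the bottle case: fold the flap over and tuck it under the lip

### The job

Close the small wooden bottle case: push its standing flap over until it lies flat on the case, then gently push the flap from its hinge end so that its free edge slides beneath the wooden lip, fully home. Only push with the fingers: grip and lift nothing, and leave the bottle in the case and the tins and jar around it where they are.

Things in the scene. Friction and masses are not known exactly. Their poses are not given: they have to be found in the camera images.
- case: Wooden case fixed to the counter. Origin on the counter under its opening; z up, x along it from hinge end to lip, y across. In mm: x -90 to 250, y +-48, side walls 92 high; hinge-end wall (x -90 to -82) only 80 high, fingers can stand over it; cover board x 93 to 250, z 92 to 102; on it the lip board, y +-47, z 105 to 115, from x 70. Steel side plates x -87 to -7, y +-48 to 53, top z 108.
- lip_edge (a point): Middle of the lower front edge of the lip, which overhangs the opening by 23 mm (case frame x 70, y 0, z 105 mm); its axes are the case's.
- flap_fold (a joint): Angle of the flap about its pin, rad: 0 = flat on the case (stop), 1.57 = upright, up to 1.95 = leaning away from the lip. Starts at 1.2 to 1.9. The flap is plywood, 130 x 94 mm, 10 mm thick, 100 g; the pin runs across it at mid thickness, 8 mm from its rear end, 122 mm from its free edge. The stiff hinge (0.12 N m) holds it at any angle.
- flap_slide (a joint): How far the flap's pin has slid in its slot to the lip: 0 to 0.030 m (stop, fully home). Pin at case x = -62 mm + this, z = 97. Needs 4 N, stays where left, starts at 0 to 0.006. Slid beyond 0.008 before the flap is flat, the flap would land on top of the lip. Flat, the flap fills z 92 to 102; fully home, its edge is 20 mm beneath the lip.
- flap_edge (a point): Middle of the flap's free edge, on the face that is uppermost when the flap lies flat (that face looks away from the lip when the flap stands). x of its frame runs from pin to free edge, z out of that face.
- flap_rear (a point): Middle of the flap's rear (hinge) end, on the same face. Flat, the flap has here an open vertical end face, 10 mm high and 94 mm wide, which can be pushed towards the lip.
- bottle: Wine bottle lying loose in the case below the flap, neck under the cover board; diameter 74 mm, 295 mm long, 1.2 kg, its top 82 mm above the counter. Origin: on the case's floor (8 mm above the counter) under the bottom end of the bottle; x along the bottle to its neck.
- tin: Loose tin standing beside the case, diameter 74 mm, 110 mm high, about 0.45 kg. Origin: centre of its underside.
- flat_tin: Loose flat tin standing beside the case, diameter 84 mm, 40 mm high, 0.2 kg. Origin: centre of its underside.
- jar: Loose glass jar standing beside the case, diameter 72 mm, 100 mm high, about 0.35 kg. Origin: centre of its underside.

How it is judged:
By the outcome, as a careful person would: the job done as asked, in the order asked, and still so for the second after the job is handed in, with the robot touching nothing.
It also fails if it takes over 45 s, if anything falls off the work surface, if the arm or the gripper's body presses on something with over 40 N, if the wrist force passes 120 N, or if a joint passes its speed limit or range.

### The arm

A 7-joint arm with a two-finger parallel gripper is mounted at the origin on the work surface. World frame = base frame: x ahead of the robot, y to its left, z up, the work surface at z = 0. Lengths are in m, angles in rad, forces in N, time in s.
With the tool pointing down it reaches from about 0.425 to 0.95 m from the base axis. Payload 4.7 kg.
Tool frame: the origin (TCP) lies between the finger pads; the fingertips stand 25 mm ahead of it and the grasp point (between the pads) lies 6 mm ahead of it; x points along the fingers, z is the direction in which the jaws open and shut, and the axes are right-handed (so a half turn about x gives the same grasp; the last joint's range is limited). The gripper opens to 85 mm and grips with 20 to 120 N. Pads are 22 mm wide; open, the fingers measure 114 mm over their backs; the gripper's body (76 mm by 85 mm) begins 54 mm behind the grasp point. The pads swing forward as they close: fully open they stand 13 mm farther back than shut.
Start: joints at [-1.141, 0.469, -0.049, 1.532, 0.024, 1.141, -0.082], TCP at [0.299, 0.605, 0.256] pointing down, gripper open.
Joint ranges: [-2.59, 2.59], [-0.33, 1.99], [-1.39, 1.29], [0.1, 2.45], [-1.04, 4.18], [0.21, 1.99], [-2.66, 2.66]. Speed limits (rad/s): [2.57, 2.57, 3.14, 3.14, 3.14, 3.14, 3.14].

### API

Orientations are given as a 3x3 rotation matrix whose columns are the frame's x, y, z axes.
In Python, from rig import * gives the robot as it stands. Calls block until the motion is done:
- movep(position, orientation): joint-space move of the TCP to a pose.
- move_l(position, attitude=None, feed=0.15, until_force=None): straight line of the TCP; attitude=None keeps the orientation; feed is the mean speed in m/s. With until_force (N) it stops when the force on the tool has changed by that much, and returns True; else False.
- move_joints(angles): joint-space move.
- command_gripper(opening, newtons=None): finger opening in m; newtons is the grip in N (None keeps the last); returns when the fingers have stopped.
- sleep(seconds).
- inverse_kinematics(position, orientation): joint angles nearest the present ones, or None.
- sense(): the state.
- camera(name): name is "scene" or "side" or "wrist"; returns (picture, depth): 420x560x3 uint8, red, green, blue; 420x560 float32, m along the optical axis (not along the pixel's ray), 0 where there is no reading.
- camera_params(name): a dict with "K" (3x3 intrinsics, pixels), "dist" ([k1, k2, p1, p2, k3] as OpenCV has them; the pictures are not rectified), "position" and "rotation" of the camera in the world; the wrist camera has in their place "tool_from_camera" (4x4, takes a point from camera to tool coordinates, whose origin is the TCP and whose axes are the tool frame's). Camera axes: x right, y down, z forward; pixel columns grow to the right and rows downward; lengths in m; the calibration is good to about 2 mm. A picture is of the moment at which its call begins: read the wrist's pose just before it. camera_params takes no time and is no camera call.
A pose or a line that the arm cannot do raises Unreachable and nothing moves.
- finish_job(): hands the job in, once; it reports no verdict.
The state is a dict: "time_s": time; "joint_pos": joint angles; "qd": joint speeds; "joint_efforts": joint torques, N m; "position": TCP position; "tcp_rot": TCP orientation; "wrist_force": force on the tool from outside, world axes, zero at the start; "ft_torque": the same for the moment, N m; "finger_gap": finger opening in m.
Only numpy, scipy, OpenCV 4.12 (cv2) and the standard library are available. Lean on these libraries where they do the work, as an engineer would, in place of code of your own. Each camera call takes 0.05 s, during which the arm holds its last target. There are 200 camera calls.

## Working session

There is one attempt and no reset: what is moved stays moved. The work goes in short steps, each a Python script; the robot and the scene stay as the last script left them, time stands still between calls to the robot, and variables do not carry over. Pictures are saved under pics/ and viewed, about 8 in all and at most 12, crops included, and the job is handed in when it is done.

```bash
mkdir -p pics
python3 - <<'E'
from rig import *
import cv2,numpy as np
for n in ("scene","side"):
    im,d=camera(n); cv2.imwrite(f"pics/{n}0.png",im[:,:,::-1]); np.savez(f"{n}0.npz",im=im,d=d)
    p=camera_params(n); print(n,p)
s=sense(); print(s["time_s"],s["position"],s["finger_gap"])
E
```

```text
scene {'K': array([[420.15653656,   0.        , 275.96622816],
       [  0.        , 420.15653656, 203.79391805],
       [  0.        ,   0.        ,   1.        ]]), 'dist': array([0.00059313, 0.        , 0.        , 0.        , 0.        ]), 'position': array([1.05212699, 0.45479372, 0.65626241]), 'rotation': array([[-0.68496957,  0.48467529, -0.54397293],
       [ 0.7284498 ,  0.46924922, -0.49916536],
       [ 0.01332576, -0.73817005, -0.67448306]])}
side {'K': array([[530.32259515,   0.        , 280.37205844],
       [  0.        , 530.32259515, 201.8231433 ],
       [  0.        ,   0.        ,   1.        ]]), 'dist': array([0.03673094, 0.        , 0.        , 0.        , 0.        ]), 'position': array([ 0.47411696, -0.72174655,  0.80573024]), 'rotation': array([[ 0.98529241, -0.10292562,  0.1364008 ],
       [-0.16987683, -0.67623542,  0.71683158],
       [ 0.01845872, -0.72946006, -0.68377431]])}
0.1 [0.29871913 0.6047758  0.25535665] 0.08556151820723297
```

View pics/scene0.png

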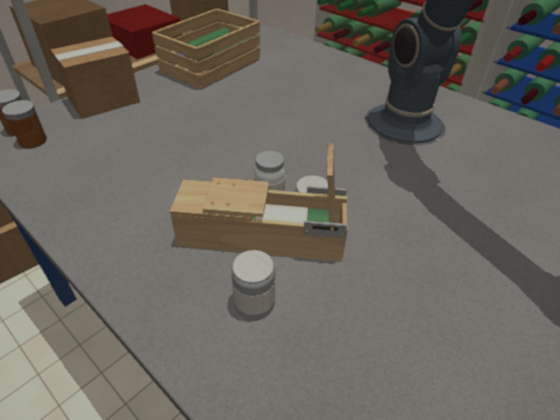

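View pics/side0.png

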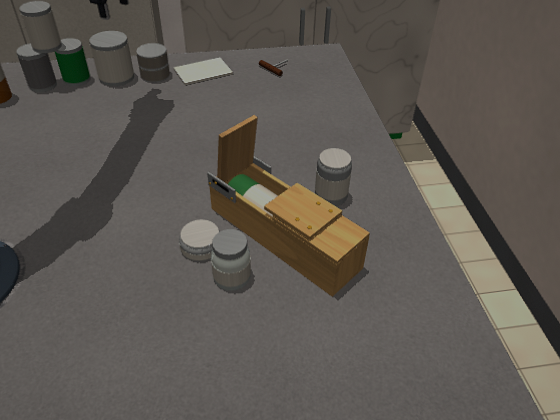

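The scene camera shows the case with the lip at about (238,195), the flap nearly upright at (331,180) and the hinge end at right. The side camera puts the flap at (238,150), the lip at (303,210), and the flat tin and jar at (200,238) and (230,260), with the tin at (333,175). Next I fit the poses from depth.

```bash
cat > h.py <<'E'
import numpy as np,cv2
def cloud(d,p,R=None,t=None):
    R=p["rotation"] if R is None else R; t=p["position"] if t is None else t
    v,u=np.nonzero(d>0); z=d[v,u]
    n=cv2.undistortPoints(np.stack([u,v],1).astype(np.float64)[:,None],p["K"],p["dist"])[:,0]
    return np.c_[n*z[:,None],z]@R.T+t,(v,u)
E
python3 - <<'E'
from rig import *
from h import *
C=[]
for n in ("scene","side"):
    f=np.load(n+"0.npz"); P,(v,u)=cloud(f["d"],camera_params(n)); 
    rgb=f["im"][v,u].astype(int)
    if n=="scene":
        m=(u>170)&(u<360)&(v>130)&(v<320)
    else: m=(u>170)&(u<380)&(v>110)&(v<295)
    C.append(P[m]); print(n,"table z",np.median(P[m&(P[:,2]<.02)][:,2]))
    Q=P[m]
    print(np.histogram(Q[:,2],np.arange(.03,.25,.005)))
    for lo,hi in ((.111,.120),(.098,.1055),(.12,.3),(.036,.044),(.106,.111)):
        q=Q[(Q[:,2]>lo)&(Q[:,2]<hi)]
        g=np.zeros((500,500),np.uint8); ij=((q[:,:2]-[.3,-.4])/.002).astype(int); ok=((ij>=0)&(ij<500)).all(1)
        g[ij[ok,1],ij[ok,0]]=255
        g=cv2.morphologyEx(g,cv2.MORPH_CLOSE,np.ones((5,5)))
        k,l,st,ce=cv2.connectedComponentsWithStats(g)
        for i in range(1,k):
            if st[i,4]>80:
                pts=q[ok][l[ij[ok,1],ij[ok,0]]==i]
                r=cv2.minAreaRect(pts[:,:2].astype(np.float32)*1000)
                print(lo,hi,"n",len(pts),"rect mm",np.round(r[0]),np.round(r[1]),round(r[2],1),"z",np.median(pts[:,2]).round(4),pts[:,2].max().round(3))
np.save("c.npy",np.vstack(C))
E
```

```text
scene table z 0.0017743676287466092
(array([ 375,  415,  704,  404,  406,  438,  516,  590,  538,  865, 1352,
        586,  865,  513, 1719,  530, 1187, 1835,   12,   10,   15,   10,
         12,   12,   13,   20,   19,   17,   22,   21,   13,   13,   15,
         14,   15,   13,   14,  162,   39,    0,    0,    0,    0]), array([0.03 , 0.035, 0.04 , 0.045, 0.05 , 0.055, 0.06 , 0.065, 0.07 ,
       0.075, 0.08 , 0.085, 0.09 , 0.095, 0.1  , 0.105, 0.11 , 0.115,
       0.12 , 0.125, 0.13 , 0.135, 0.14 , 0.145, 0.15 , 0.155, 0.16 ,
       0.165, 0.17 , 0.175, 0.18 , 0.185, 0.19 , 0.195, 0.2  , 0.205,
       0.21 , 0.215, 0.22 , 0.225, 0.23 , 0.235, 0.24 , 0.245]))
0.111 0.12 n 1994 rect mm [650. -20.] [ 98. 115.] 36.9 z 0.1166 0.12
0.111 0.12 n 699 rect mm [750. 126.] [66. 66.] 39.6 z 0.1119 0.114
0.098 0.1055 n 1156 rect mm [677. -55.] [100. 157.] 36.8 z 0.1035 0.105
0.098 0.1055 n 394 rect mm [507. -70.] [62. 61.] 62.5 z 0.1016 0.104
0.098 0.1055 n 246 rect mm [763. 138.] [41. 72.] 42.8 z 0.102 0.105
0.098 0.1055 n 126 rect mm [588. 151.] [ 7. 79.] 35.8 z 0.1024 0.105
0.12 0.3 n 481 r
[... 1323 characters left out ...]
3 z 0.1004 0.105
0.098 0.1055 n 140 rect mm [526.  92.] [74. 72.] 13.8 z 0.1013 0.105
0.098 0.1055 n 133 rect mm [739. 106.] [30. 68.] 63.2 z 0.1015 0.105
0.098 0.1055 n 72 rect mm [588. 140.] [29. 58.] 69.8 z 0.1021 0.105
0.12 0.3 n 1495 rect mm [546. 120.] [97. 22.] 34.6 z 0.1765 0.221
0.036 0.044 n 170 rect mm [ 661. -108.] [ 42. 117.] 59.2 z 0.0399 0.044
0.036 0.044 n 153 rect mm [551.  34.] [  5. 165.] 37.1 z 0.0401 0.044
0.036 0.044 n 815 rect mm [451.  17.] [77. 70.] 60.3 z 0.0405 0.044
0.036 0.044 n 84 rect mm [741. 101.] [27. 68.] 68.7 z 0.0401 0.044
0.106 0.111 n 119 rect mm [517.  90.] [67. 68.] 6.0 z 0.1082 0.111
0.106 0.111 n 385 rect mm [750. 125.] [68. 65.] 60.2 z 0.1096 0.111
```

```bash
cat >> h.py <<'E'
O=np.array([.574,.0817,0]); a=np.deg2rad(-53.)
RC=np.array([[np.cos(a),-np.sin(a),0],[np.sin(a),np.cos(a),0],[0,0,1]])
def w(x,y,z): return O+RC@np.array([x,y,z])/1000   # case mm -> world m
def att(s=1):
    X=np.array([0,0,-1.]);Z=s*RC[:,1]; return np.c_[X,np.cross(Z,X),Z]
E
python3 - <<'E'
from rig import *
from h import *
P=(np.load("c.npy")-O)@RC*1000
q=P[(P[:,2]>125)&(P[:,2]<210)&(P[:,0]<0)&(abs(P[:,1])<60)]
for n in ("y range",): print(n,np.percentile(q[:,1],[1,99]))
for z in range(125,225,10):
    s=P[(abs(P[:,2]-z)<5)&(P[:,0]<40)&(P[:,0]>-120)&(abs(P[:,1])<40)]; print(z,len(s),np.percentile(s[:,0],[2,25,50,75,98]).round(1))
t=P[(P[:,2]>214)&(abs(P[:,1])<60)&(P[:,0]<0)]; print("top x",np.percentile(t[:,0],[2,50,98]),np.percentile(t[:,2],[50,98]))
l=P[(P[:,2]>112)&(P[:,2]<120)&(P[:,0]>50)&(P[:,0]<200)&(abs(P[:,1])<60)]; print("lip",np.percentile(l,[.5,99.5],axis=0).round(1))
c=P[(P[:,2]>99)&(P[:,2]<106)&(P[:,0]>195)&(P[:,0]<270)&(abs(P[:,1])<60)]; print("cover",np.percentile(c,[.5,99.5],axis=0).round(1))
for s in (1,-1):
  for x,z in ((-110,300),(-100,210),(-20,130),(-90,90)):
    print(s,x,inverse_kinematics(w(x,0,z+25),att(s)))
E
```

```text
y range [-46.61660069  47.44503807]
125 101 [-53.7 -52.5 -51.6 -51.  -50. ]
135 93 [-52.9 -51.  -50.5 -49.6 -47.9]
145 103 [-51.4 -49.9 -49.  -48.3 -46.5]
155 108 [-57.1 -48.4 -47.4 -46.8 -45.6]
165 122 [-56.6 -47.2 -46.5 -45.5 -44.1]
175 118 [-55.5 -46.5 -45.4 -44.5 -43.4]
185 108 [-45.3 -44.4 -43.8 -43.  -41.4]
195 113 [-44.7 -43.  -42.2 -41.6 -40.3]
205 128 [-42.9 -41.5 -40.8 -40.3 -39.1]
215 331 [-49.2 -45.5 -42.4 -40.2 -38.1]
top x [-49.23606552 -43.48210134 -38.14447551] [218.68857213 220.60508726]
lip [[ 70.1 -47.2 112.4]
 [184.7  47.6 118.9]]
cover [[195.3 -48.   99.2]
 [249.7  48.7 105.8]]
1 -110 [-0.61279842  0.18090541  0.24744837  1.78580229 -0.0476661   1.18068094
  0.2946817 ]
1 -100 [-0.5866503   0.2680882   0.24709616  1.89513767 -0.07770043  0.98753122
  0.34058192]
1 -20 [-0.46685642  0.41621053  0.28529843  1.90269963 -0.15291744  0.84356124
  0.54310885]
1 -90 [-0.53387923  0.4282785   0.21441223  1.99430493 -0.13259032  0.73207504
  0.40633051]
-1 -110 [-1.29152245  0.29708908  1.12300594  1.8158171  -0.28613915  1.20797598
 -2.57802114]
-1 -100 [-1.22202752  0.44513486  1.12221345  1.92492646 -0.46065841  1.06084745
 -2.39929694]
-1 -20 [-1.01314921  0.65928866  1.11277693  1.93046869 -0.70591394  1.01015607
 -2.0702615 ]
-1 -90 [-1.14246174  0.69387846  1.11075196  2.02507195 -0.79139213  0.93665131
 -2.09986286]
```

Run:
```python
from rig import *
from h import *
A=att(1)
command_gripper(0.0,20)
movep(w(-120,0,325),A)
move_l(w(-90,0,192+25),feed=.2)
f0=sense()["wrist_force"]; print("f0",f0,sense()["finger_gap"])
r=95
for d in (85,72,60,48,37,27,18,10):
    t=np.deg2rad(d); x=-60.6+r*np.cos(t)-5*np.sin(t); z=97+r*np.sin(t)+5*np.cos(t)
    hit=move_l(w(x-11,0,z+25),feed=.1,until_force=8)
    s=sense(); print(d,hit,((s["position"]-O)@RC*1000).round(1),(RC.T@(s["wrist_force"]-f0)).round(1))
    if hit: break
print(s["time_s"])
im,d=camera("side"); cv2.imwrite("pics/side1.png",im[80:320,130:430,::-1].repeat(2,0).repeat(2,1))
```

```text
f0 [ 0.25221021 -0.46594074 -0.06304506] -0.00021999480360721858
85 False [-67.9   0.4 218. ] [-0.8 -0.3  0. ]
72 False [-4.690e+01 -1.000e-01  2.139e+02] [-0.8  0.8 -0.3]
60 False [-2.820e+01 -2.000e-01  2.066e+02] [-0.3 -0.5  0.5]
48 False [-11.4  -0.3 195.6] [-1.3  0.4  0.7]
37 False [  1.8  -0.5 182.5] [-0.9  0.6 -0.2]
27 False [ 11.2  -0.5 168.8] [-0.6 -0.  -0.1]
18 False [ 17.4  -0.5 155.3] [-0.1  0.3 -0. ]
10 False [ 21.1  -0.4 142.9] [-0.9  0.3  0.7]
5.9833
```

View pics/side1.png

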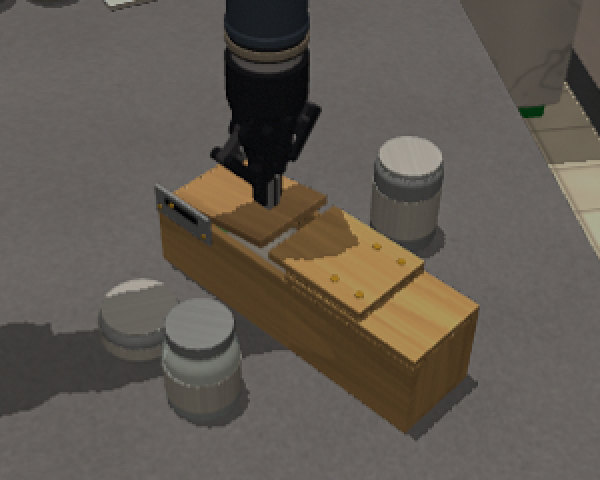

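The flap is nearly flat, with its free edge at (295,222) in the crop just short of the lip and the fingers on it at (268,195). I press straight down until contact.

Run:
```python
from rig import *
from h import *
f0=sense()["wrist_force"]
hit=move_l(w(21,0,118),feed=.03,until_force=9)
s=sense(); print(hit,((s["position"]-O)@RC*1000).round(1),(RC.T@(s["wrist_force"]-f0)).round(1))
move_l(w(21,0,165),feed=.15); move_l(w(-100,0,165),feed=.25)
for n in ("scene","side"):
    im,d=camera(n); P,_=cloud(d,camera_params(n)); P=(P-O)@RC*1000
    for x in (-55,-35,-15,5,25,45):
        q=P[(abs(P[:,0]-x)<8)&(abs(P[:,1])<30)&(P[:,2]>60)&(P[:,2]<125)]; print(n,x,len(q),np.median(q[:,2]).round(1) if len(q) else '')
    m=(abs(P[:,1])<35)&(abs(P[:,2]-103)<3.5)&(P[:,0]<68)&(P[:,0]>-90); print("flap x",np.percentile(P[m,0],[1,99]))
print(sense()["time_s"])
cv2.imwrite("pics/side2.png",im[120:290,190:390,::-1].repeat(3,0).repeat(3,1))
```

```text
True [ 21.4   0.8 124.1] [-0.6 -2.4 10.9]
scene -55 182 103.4
scene -35 171 103.4
scene -15 169 103.5
scene 5 165 103.6
scene 25 168 103.2
scene 45 166 103.4
flap x [-66.42755998  60.54268907]
side -55 150 102.3
side -35 151 102.6
side -15 151 102.3
side 5 151 102.1
side 25 163 102.1
side 45 161 102.5
flap x [-66.65994593  58.89085596]
7.8583
```

View pics/side2.png

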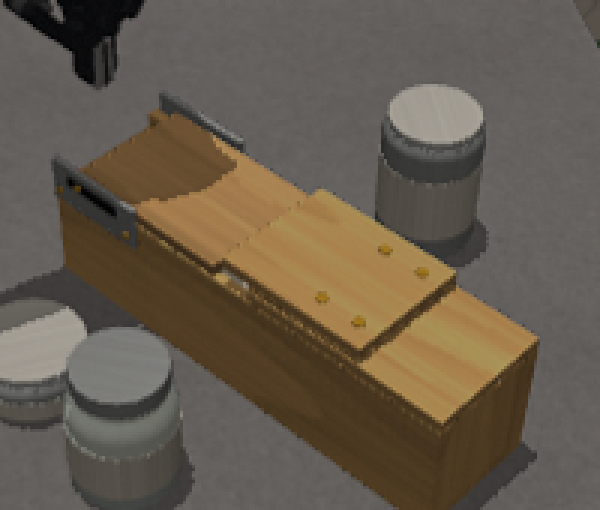

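The flap lies flat: its top is level and its free edge at (225,262) is about 10 mm short of the lip. The fingers are behind the hinge end. Next is the slide.

Run:
```python
from rig import *
from h import *
def rep(l):
    s=sense(); print(l,((s["position"]-O)@RC*1000).round(1),(RC.T@(s["wrist_force"]-f0)).round(1),round(s["time_s"],2))
move_l(w(-107,0,113),feed=.15,until_force=15)
f0=sense()["wrist_force"]; rep("down")
for x in (-84,-70,-60,-54,-46):
    hit=move_l(w(x,0,113),feed=.04,until_force=12); rep((x,hit))
    if hit: break
```

```text
down [-1.061e+02  1.000e-01  1.130e+02] [0. 0. 0.] 8.36
(-84, False) [-84.1  -0.  112.9] [ 0.5 -0.7 -0.1] 9.08
(-70, False) [-6.990e+01  1.000e-01  1.129e+02] [-2.  -0.2 -2.3] 9.58
(-60, False) [-59.5  -0.  113. ] [-1.9  1.1 -2. ] 9.98
(-54, False) [-53.7  -0.  113. ] [-3.6  1.7 -2.5] 10.28
(-46, True) [-53.6  -0.2 112.5] [ 0.5  0.2 -0.3] 10.49
```

Run:
```python
from rig import *
from h import *
f0=sense()["wrist_force"]
hit=move_l(w(-46,0,113),feed=.02,until_force=14)
s=sense(); print(hit,((s["position"]-O)@RC*1000).round(1),(RC.T@(s["wrist_force"]-f0)).round(1),s["time_s"])
move_l(w(-75,0,113),feed=.1); move_l(w(-110,0,180),feed=.2); move_l(w(-190,0,230),feed=.25)
for n in ("scene","side"):
    im,d=camera(n); P,_=cloud(d,camera_params(n)); P=(P-O)@RC*1000
    m=(abs(P[:,1])<35)&(abs(P[:,2]-103)<3.5)&(P[:,0]<68)&(P[:,0]>-90); print("flap x",np.percentile(P[m,0],[.3,1,99]))
    q=P[(abs(P[:,1])<35)&(P[:,0]>-75)&(P[:,0]<-20)]
    for x in range(-64,-24,3): 
        z=q[abs(q[:,0]-x)<1.5][:,2]; print((x,np.median(z).round(0) if len(z) else None),end=" ")
    print()
    np.savez(n+"3.npz",im=im,d=d)
cv2.imwrite("pics/side3.png",cv2.resize(im[130:270,190:350,::-1],None,fx=4,fy=4)); print(sense()["time_s"])
```

```text
True [-53.6  -0.6 111.9] [-1.3 -0.3 -0.8] 10.875
flap x [-39.85007719 -38.967027    67.1593332 ]
(-64, None) (-61, np.float64(81.0)) (-58, np.float64(82.0)) (-55, np.float64(82.0)) (-52, np.float64(82.0)) (-49, np.float64(82.0)) (-46, np.float64(83.0)) (-43, np.float64(81.0)) (-40, np.float64(103.0)) (-37, np.float64(104.0)) (-34, np.float64(103.0)) (-31, np.float64(103.0)) (-28, np.float64(104.0)) (-25, np.float64(103.0)) 
flap x [-40.44161187 -39.14099997  59.21989777]
(-64, np.float64(78.0)) (-61, np.float64(79.0)) (-58, np.float64(82.0)) (-55, None) (-52, None) (-49, None) (-46, None) (-43, np.float64(99.0)) (-40, np.float64(101.0)) (-37, np.float64(102.0)) (-34, np.float64(102.0)) (-31, np.float64(102.0)) (-28, np.float64(102.0)) (-25, np.float64(102.0)) 
12.3833
```

View pics/side3.png

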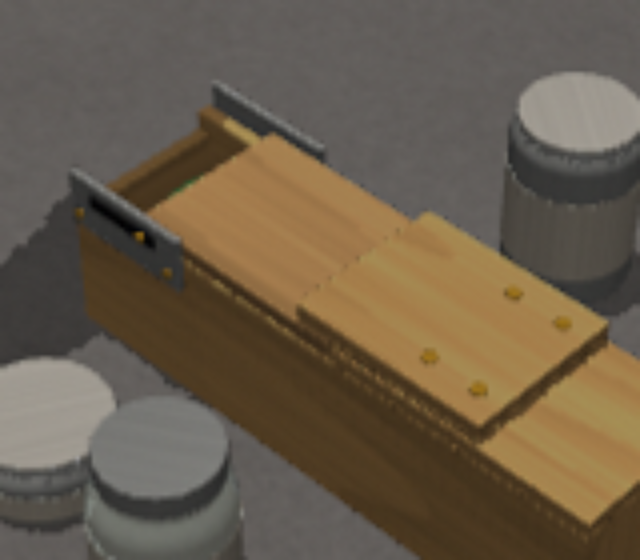

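The flap's free edge is under the lip at (300,308), and the rear end measures -40 mm in both cameras, which is home. Both pushes stopped early at the same spot, so I'll check with one slightly firmer push that this is the real stop.

Run:
```python
from rig import *
from h import *
def rep(l):
    s=sense(); print(l,((s["position"]-O)@RC*1000).round(1),(RC.T@(s["wrist_force"]-f0)).round(1),round(s["time_s"],2))
move_l(w(-110,0,180),feed=.25); move_l(w(-90,0,115),feed=.15); sleep(.2)
f0=sense()["wrist_force"]; rep("down")
for x in np.arange(-62,-46,1.5):
    hit=move_l(w(x,0,115),feed=.02,until_force=18); rep((x,hit))
    if hit or (RC.T@(sense()["wrist_force"]-f0))[0]<-18: break
move_l(w(-75,0,115),feed=.1); move_l(w(-110,0,180),feed=.2); move_l(w(-190,0,230),feed=.25)
for n in ("scene","side"):
    im,d=camera(n); P,_=cloud(d,camera_params(n)); P=(P-O)@RC*1000
    m=(abs(P[:,1])<35)&(abs(P[:,2]-103)<3.5)&(P[:,0]<68)&(P[:,0]>-90); print("flap x",np.percentile(P[m,0],[.3,1,99]))
    # neighbours moved? compare with first picture
    d0=np.load(n+"0.npz")["d"]; P0,_=cloud(d0,camera_params(n)); P0=(P0-O)@RC*1000
    for nm,c in (("tin",w(0,0,0)*0+[.751,.126,0]),("jar",np.array([.507,-.070,0])),("flat",np.array([.451,.01,0]))):
        cc=(c-O)@RC*1000
        print(nm,[np.round([*(lambda q:(q[:,0].mean(),q[:,1].mean()))(Q[(np.hypot(Q[:,0]-cc[0],Q[:,1]-cc[1])<48)&(abs(Q[:,1])>54)&(Q[:,2]>15)])],1) for Q in (P0,P)])
```

```text
down [-90.3   0.8 116.1] [0. 0. 0.] 13.71
(np.float64(-62.0), False) [-62.2   0.  115. ] [-0.3  0.4  0.3] 15.26
(np.float64(-60.5), False) [-60.4   0.  115. ] [0.8 0.1 0. ] 15.51
(np.float64(-59.0), False) [-58.8  -0.  115. ] [-0.4  0.9  0.6] 15.76
(np.float64(-57.5), False) [-57.4  -0.  115. ] [-0.5  1.7 -0.9] 16.01
(np.float64(-56.0), False) [-55.9  -0.  115. ] [0.2 0.3 0.4] 16.26
(np.float64(-54.5), False) [-54.3  -0.  115. ] [-0.3  0.1 -0.3] 16.51
(np.float64(-53.0), False) [-53.4   0.  114.9] [-0.6  0.6 -0.1] 16.76
(np.float64(-51.5), False) [-5.330e+01  1.000e-01  1.149e+02] [-4.9  0.4  2.7] 17.01
(np.float64(-50.0), False) [-5.320e+01  1.000e-01  1.149e+02] [-6.9 -0.4  3.1] 17.26
(np.float64(-48.5), False) [-53.    0.  114.9] [-11.3  -0.1   4.8] 17.51
(np.float64(-47.0), False) [-5.300e+01  1.000e-01  1.149e+02] [-13.1  -1.    5.9] 17.76
flap x [-39.83979594 -39.00877839  66.81853358]
tin [array([ 67.1, 183.8]), array([ 67.2, 183.8])]
jar [array([  76.1, -130.1]), array([  76.9, -130.8])]
flat [array([ -13.4, -145. ]), array([ -16.9, -148.1])]
flap x [-40.24612285 -39.38783621  58.96654346]
tin [array([ 82.2, 151.2]), array([ 82.2, 151.3])]
jar [array([  93. , -155.9]), array([  93. , -155.9])]
flat [array([ -16. , -143.8]), array([ -16.1, -143.7])]
```

The flap didn't move under 13 N, well above the 4 N it needs to slide, so it is at its stop. The neighbours haven't moved, and the arm is clear. I'm handing in the job.

```bash
python3 -c "
from rig import *
finish_job()"
```

```text
the job is handed in; nothing more can be done
```

The case is closed and the job is handed in. With the fingers shut, I folded the flap down in an arc, pressed it flat with about 10 N, and pushed its hinge end until its free edge was under the lip. This took about 19 s, with nothing gripped or lifted.

**Last checks**
- **Flap flat:** before the slide its top was level at 102–103 mm along its whole length in both cameras.
- **Fully home:** the rear end is at case x about -40 mm in both cameras, which is the fully home position. A third push reached 13 N at the stop, and the measured rear end moved by less than 0.3 mm.
- **Neighbours:** the tin, jar and flat tin are within 0.1 mm of their starting positions in the side camera.

**Disagreements**
- **Slide distance:** comparing the rear edge before and after gives about 27.5 mm of travel. With my estimate of 1.4 mm initial slide, that makes 29 mm rather than 30 mm, which is within the 1–2 mm camera error.
- **Scene camera:** it showed the flat tin shifted by 3–5 mm and the jar by about 1 mm. I put this down to the standing flap partly hiding them in the first picture, since the side camera shows no movement.
- **Bottle:** I did not measure its position. After the slide, its top still read 82 mm in the case.

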